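Clamp a painted tile with the clutch knob

TASK

Pick up the painted tile from the cork block, set it down gently and flat on the wooden bed of the blue clamp, between the jaw and the stop, and let go of it. Then turn the red knob clockwise to clamp it until the knob's slip clutch clicks; stop at the first click (a second does no harm, a third would crack the tile) and let go. Leave the paint jar, brush pot and bowl where they are.

Things in the scene. Friction and masses are not known exactly. Their poses are not given: they have to be found in the camera images.
- tile_center (a point): Centre of the loose terracotta tile with white painted top: 62 mm (its x) by 50 mm (its y) by 16 mm thick, 100 g. It starts flat on a fixed cork block 70 x 36 mm, 22 mm high, turned the same way, so that its 50 mm width overhangs the block 7 mm on either side and can be gripped there.
- clamp: Blue clamp, fixed to the table at a new place and yaw each time; origin at table height under the bed's middle, x the clamping direction. Base plate 12 mm thick, 110 mm wide, x = -157 to 88 mm. Knob on a round turret, 72 mm wide, at x = -115 mm. The stop, a plate like the jaw, stands across the bed with its face anywhere from x = 35 to 44 mm: set differently each time and not measured.
- bed (a point): Middle of the bed's top, 30 mm above the table, axes as the clamp's. The bed is a wooden strip 36 mm wide (y), so fingers can straddle it; the base plate's top is 18 mm below the bed's. The tile must lie here with its 62 mm length along x and its middle on the bed's centre line.
- jaw: Sliding jaw, 46 mm wide, 21 high, behind (-x of) its rubber face, which gives up to 4 mm on springs, 10 N/mm. Origin: middle of the unpressed face's lower edge, 1 mm above the bed; axes as the clamp's. Starts at x = -38 to -35 mm of the clamp, with room for the tile and at least 8.5 mm more before the stop. Moves to +x 8 mm per rad of knob turn and pushes the tile along the bed to the stop.
- knob_grip (a point): On the red knob's axis at grip height, 95.5 mm above the table. Grip: an upright bar 44 mm long (point's x), 14 mm thick (y), top 10.5 mm above this point, on a round skirt, top 23.5 mm below it. Turns clockwise from above with 0.15 N m up to 2.5 rad, then rising over 0.4 rad to 0.38 N m: the clutch slips. Held still, friction hides 0.13 to 0.26 N m of this; let go, it springs back up to 0.3 rad.
- knob (a joint): Slip of the clutch: rad by which the knob has turned past its shaft, seen as the knob's white mark leaving the black mark on the brass collar below it; near 0 while the jaw runs. Turning torque swings with it: 0.38 N m at 0.13 rad, down to 0.12 at 0.39, and again every 0.52 rad. Each swing is a click (crests at 0.26, 0.79, 1.31 rad). Friction holds the slip where it is left.
- paint_jar: Loose bystander: round paint jar, 60 mm across, 75 mm high; origin at the centre of its underside.
- brush_pot: Loose bystander: white pot of brushes, 68 mm across, 185 mm high with the brushes; origin at the centre of its underside.
- bowl: Loose bystander: terracotta bowl, 90 mm across, 50 mm high; origin at the centre of its underside.
Mind the look-alikes: they are no part of the job. Leave any green look-alike of the part that bears tile_center alone.

How it is judged:
On the way, in this order (a step that is already met when the one before it is completed fails the run):
1. the tile lies flat on the bed between jaw and stop and has been let go, the clutch not yet slipped (z of tile_center in the frame of bed between 0.005 and 0.0105 m and horizontal distance between tile_center and bed below 0.02 m and angle between tile_center's own z axis and vertical below 0.06 rad and contact force between the fingers and tile below 0.2 N and value of joint knob below 0.2 rad), for 0.2 s.
2. the clutch has clicked (slip over 0.3 rad) with the jaw pressing on the tile (value of joint knob above 0.3 rad and contact force between jaw and tile above 3 N), for 0.1 s.
At the end, for the whole second after the job is handed in: The tile lies flat on the bed, within 10 mm of its centre line and 5 degrees of square, held by the jaw with more than 3 N and at rest; the clutch has clicked once or twice (slip 0.3 to 1.31 rad) (all of step 2 and z of tile_center in the frame of bed between 0.005 and 0.0105 m and y of tile_center in the frame of bed between -0.01 and 0.01 m and horizontal distance between tile_center and bed below 0.025 m and angle between tile_center's own z axis and vertical below 0.06 rad and angle between the x axis of tile_center and the x axis of bed, either way round below 0.08 rad and linear speed of tile below 0.02 m/s and value of joint knob below 1.31 rad); the robot touches nothing.
It fails at once if the clutch is turned to a third click (value of joint knob above 1.31 rad).
It fails at once if the tile is dropped or thrown on to the clamp (faster than 0.6 m/s over the bed) (linear speed of tile above 0.6 m/s and horizontal distance between tile_center and bed below 0.05 m).
It fails at once if a bystander is moved by more than 20 mm (distance of any of paint_jar, brush_pot, bowl from where it was at the start of the episode above 0.02 m).
It also fails if it takes over 72 s, if anything falls off the work surface, if the arm or the gripper's body presses on something with over 40 N, if the wrist force passes 120 N, or if a joint passes its speed limit or range.

ROBOT

A 7-joint arm with a two-finger parallel gripper is mounted at the origin on the work surface. World frame = base frame: x ahead of the robot, y to its left, z up, the work surface at z = 0. Lengths are in m, angles in rad, forces in N, time in s.
With the tool pointing down it reaches from about 0.4 to 0.875 m from the base axis. Payload 4.4 kg.
Tool frame: the origin (TCP) lies midway between the tips of the shut fingers; the grasp point (between the pads) lies 19 mm behind it; z points along the fingers, y is the line along which they close (so a half turn about z gives the same grasp; the last joint's range is limited). The gripper opens to 85 mm and grips with 20 to 120 N. Pads are 22 mm wide; open, the fingers measure 114 mm over their backs; the gripper's body (76 mm by 85 mm) begins 54 mm behind the grasp point. The pads swing forward as they close: fully open they stand 13 mm farther back than shut.
Start: joints at [1.282, 0.628, 0.038, 1.517, -0.027, 0.996, -0.02], TCP at [0.144, -0.634, 0.231] pointing down, gripper open.
Joint ranges: [-3.06, 3.06], [-0.37, 2.12], [-1.25, 1.32], [0.18, 2.47], [-1.1, 4.24], [0.23, 1.98], [-2.94, 2.94]. Speed limits (rad/s): [2.57, 2.57, 3.14, 3.14, 3.14, 3.14, 3.14].

INTERFACE

Orientations are given as a unit quaternion [x, y, z, w].
In Python, from station import observe, vision, job gives the robot as it stands.
- The arm moves only by the shell command python3 -m creep 'ROWS' [FORCE]. ROWS is JSON, a list of rows, each an object with "xyz": the shift along the world's x, y, z in m, a list of three; "twist": the turn about the world's z in rad; "hand": the opening, from 0 (shut) to 1 (fully open). A call has 1 to 8 rows; each row is the pose to reach, as a shift and turn from the pose commanded when the call began; what a row does not reach only later rows make up. A row lasts 1/10 s, in which the tool goes at most 50 mm and 8.59 degrees, less where a joint would pass 70% of its speed; a pose out of reach is approached as far as the arm can. A call with a gripper value outside its range is refused whole. The fingers move at their own pace and stop on an object; FORCE is the grip in N (left out, the last holds). Time passes only in rows, so rows that repeat a pose let the fingers close. It gives the time, the measured TCP pose, the force, the opening and the grip force at its end, in the units of the state.
- observe(): the state, without advancing time (a new reading comes with each control period).
- vision.capture(name): name is "scene" or "top" or "wrist"; returns a dict with "image" (384x512x3 uint8, red, green, blue), "z_map" (384x512 float32, m along the optical axis (not along the pixel's ray), 0 where there is no reading), "vertical_fov" (degrees; the focal length in pixels is half the picture's height over the tangent of half this angle, whatever the lens; pixels are square), "cx", "cy" (the principal point, pixels), "rvec" (rotation vector, rad) and "tvec" (3), from world to camera coordinates, as OpenCV has them. Camera axes: x right, y down, z forward; pixel columns grow to the right and rows downward; lengths in m; the calibration is good to about 2 mm. The wrist camera is an equidistant fisheye: a pixel r from the principal point sees the ray r / f radians off the axis. A picture is of the moment at which its call begins.
- job.job_done(): hands the job in; it is judged then, once.
The state is a dict: "clock": time; "joint_positions": joint angles; "joint_vel": joint speeds; "joint_torque": joint torques, N m; "tcp_pos": TCP position; "ee_rot": TCP orientation; "force": force on the tool from outside, world axes, zero at the start; "wrist_torque": the same for the moment, N m; "gripper_width": finger opening in m; "gripper_force": force on a finger pad.
Only numpy, scipy, OpenCV 4.12 (cv2) and the standard library are available. Lean on these libraries where they do the work, as an engineer would, in place of code of your own. Each camera call takes 0.05 s, during which the arm holds its last target. There are 200 camera calls.

## Working session

There is one attempt and no reset: what is moved stays moved. The work goes in short steps, Python scripts to look and compute and a shell command to move; the robot and the scene stay as the last step left them, time stands still between calls to the robot, and variables do not carry over. Pictures are saved under pics/ and viewed, at most 10 in all, crops included, and the job is handed in when it is done.

```bash
mkdir -p pics; ls; cat > h.py <<'E'
from station import observe, vision, job
import numpy as np, cv2
def cap(n,save=None):
    c=vision.capture(n)
    np.save('/tmp/'+n+'.npy',c,allow_pickle=True)
    if save: cv2.imwrite('pics/'+save,c['image'][:,:,::-1])
    return c
def load(n): return np.load('/tmp/'+n+'.npy',allow_pickle=True).item()
def cloud(c,fish=False):
    h,w=c['z_map'].shape; f=h/2/np.tan(np.radians(c['vertical_fov'])/2)
    u,v=np.meshgrid(np.arange(w),np.arange(h)); a=(u-c['cx'])/f; b=(v-c['cy'])/f
    if fish:
        r=np.hypot(a,b)+1e-9; s=np.tan(np.minimum(r,1.5))/r; a=a*s;b=b*s
    z=c['z_map']; P=np.stack([a*z,b*z,z],-1)
    R=cv2.Rodrigues(np.array(c['rvec'],float))[0]; t=np.array(c['tvec'],float).ravel()
    W=(P-t)@R; W[z<=0]=np.nan
    return W
E
python3 - <<'E'
from h import *
a=cap('top');b=cap('scene')
cv2.imwrite('pics/top.png',cv2.resize(a['image'][:,:,::-1],(800,600),interpolation=cv2.INTER_CUBIC))
cv2.imwrite('pics/scene.png',cv2.resize(b['image'][:,:,::-1],(800,600)))
s=observe();print(s)
E
```

```text
pics
{'clock': 0.1, 'joint_positions': array([ 1.28219025,  0.62925143,  0.03845637,  1.51827481, -0.02702252,
        0.99628759, -0.02000892]), 'joint_vel': array([ 8.52395126e-05, -1.97968440e-03, -6.60699873e-04, -1.89740049e-03,
        3.86016615e-04,  1.40760544e-03,  2.89771352e-04]), 'joint_torque': array([ 2.51266734e-03, -5.64529288e+01,  1.23014543e+00, -1.93971634e+01,
        1.12073580e-02,  5.42400288e-03, -1.97581591e-05]), 'tcp_pos': array([ 0.14353456, -0.63338033,  0.2304805 ]), 'ee_rot': array([ 9.93802444e-01,  1.11157443e-01, -9.71815263e-05, -8.45997368e-04]), 'force': array([-0.25541558, -0.83923673,  0.65014133]), 'wrist_torque': array([ 0.00786097, -0.03592522, -0.03845716]), 'gripper_force': 0.0, 'gripper_width': 0.08549511918060893}
```

View pics/top.png

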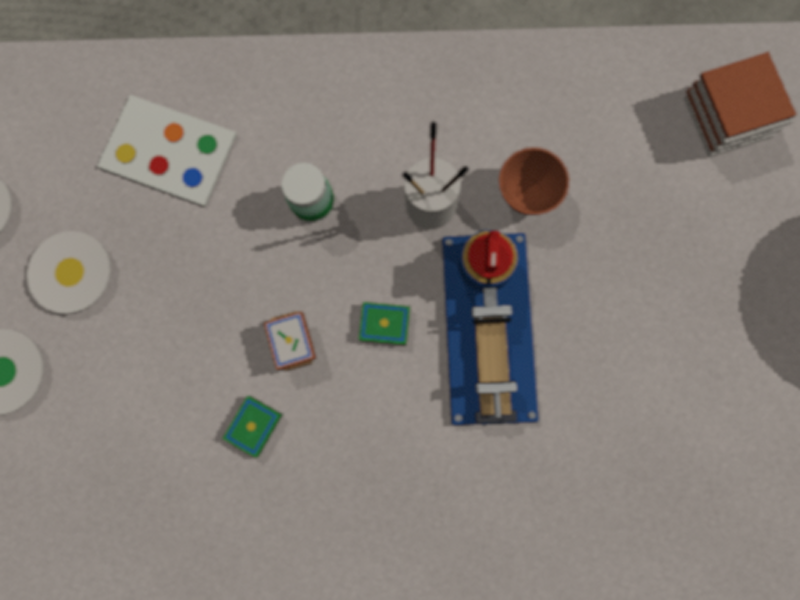

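View pics/scene.png

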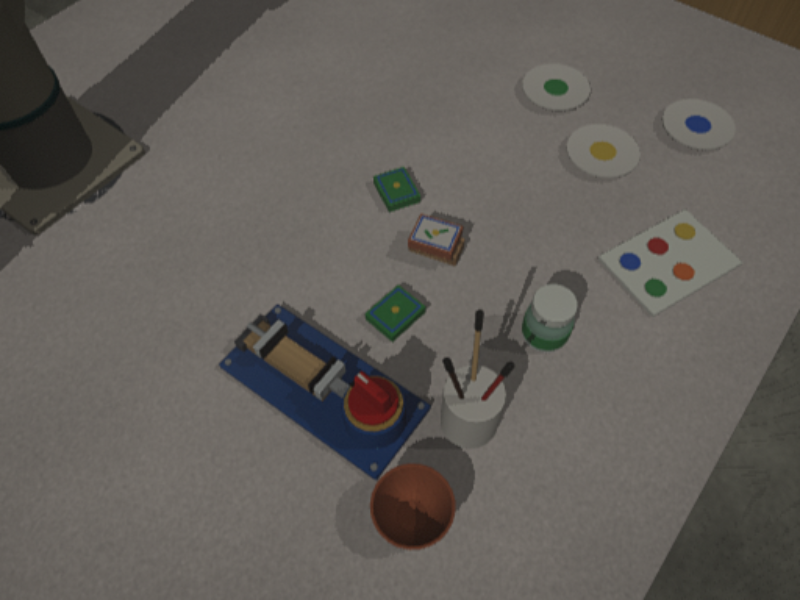

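The top view shows the white tile at about (290,341). The clamp's plate corners are at (444,236), (526,234), (538,422) and (453,424), with the knob at the image's upper end (491,258), the jaw at (492,312) and the stop at (497,388). The green tiles are decoys.

```bash
python3 - <<'E'
from h import *
c=load('top');W=cloud(c);k=1.5625
f=192/np.tan(np.radians(c['vertical_fov'])/2)
R=cv2.Rodrigues(np.array(c['rvec'],float))[0]; t=np.array(c['tvec'],float).ravel()
def onz(u,v,z):
    d=R.T@np.array([(u/k-c['cx'])/f,(v/k-c['cy'])/f,1]);o=-R.T@t
    return o+d*(z-o[2])/d[2]
cs=[onz(*p,.012) for p in [(444,236),(526,234),(538,422),(453,424)]]
print(np.round(cs,3))
im=c['image'].astype(int);H=cv2.cvtColor(c['image'],cv2.COLOR_RGB2HSV)
blue=((H[...,0]>100)&(H[...,0]<125)&(H[...,1]>150)&(abs(W[...,2]-.012)<.008)).astype(np.uint8)
n,l,st,_=cv2.connectedComponentsWithStats(blue);i=1+np.argmax(st[1:,4]);p=W[l==i][:,:2].astype(np.float32)
print('clamp rect',cv2.minAreaRect(p*1000))
for nm,(u,v) in dict(tile=(290,341),knob=(491,262),jaw=(492,312),stop=(497,388),bed=(492,350)).items(): print(nm,np.round(W[int(v/k),int(u/k)],4))
m=np.zeros(im.shape[:2],bool);m[190:245,160:210]=1
q=W[m&(abs(W[...,2]-.038)<.007)][:,:2].astype(np.float32);print('tile',cv2.minAreaRect(q*1000),len(q))
red=(H[...,0]<8)&(H[...,1]>180)&(W[...,2]>.06)&(W[...,2]<.12)
q=W[red]; print('knob',np.nanmean(q,0),len(q))
q=W[red&(W[...,2]>.095)];print('bar',cv2.minAreaRect(q[:,:2].astype(np.float32)*1000),len(q),np.median(q,0))
for nm,(u,v) in dict(jar=(304,185),pot=(432,195),bowl=(534,182)).items(): print(nm,np.round(W[int(v/k),int(u/k)],4))
E
```

```text
[[ 0.697  0.025  0.012]
 [ 0.698 -0.082  0.012]
 [ 0.457 -0.087  0.012]
 [ 0.455  0.019  0.012]]
clamp rect ((576.5361328125, 0.3769874572753906), (237.65232849121094, 45.36900329589844), 0.9844375252723694)
tile [0.5601 0.2208 0.0385]
knob [ 0.6417 -0.0238  0.1066]
jaw [ 0.5916 -0.0282  0.0517]
stop [ 0.499  -0.0326  0.052 ]
bed [ 0.5455 -0.0288  0.0324]
tile ((561.486328125, 222.70516967773438), (62.12994384765625, 50.307003021240234), 15.803060531616211) 831
knob [ 0.65518314 -0.02586466  0.07982727] 577
bar ((655.6259155273438, -26.4180908203125), (14.060661315917969, 40.54741668701172), 83.06405639648438) 135 [ 0.660808   -0.02624676  0.10448159]
jar [0.7496 0.1992 0.0731]
pot [0.7305 0.0421 0.0845]
bowl [ 0.7713 -0.0951  0.0054]
```

```bash
python3 -m creep '[{"xyz":[0.28,0.26,0],"twist":0.05,"hand":1},{"xyz":[0.28,0.26,0],"twist":0.05,"hand":1},{"xyz":[0.28,0.26,0],"twist":0.05,"hand":1},{"xyz":[0.28,0.26,0],"twist":0.05,"hand":1},{"xyz":[0.28,0.26,0],"twist":0.05,"hand":1},{"xyz":[0.28,0.26,0],"twist":0.05,"hand":1},{"xyz":[0.28,0.26,0],"twist":0.05,"hand":1},{"xyz":[0.28,0.26,0],"twist":0.05,"hand":1}]' 40
```

```text
clock: 0.9
tcp_pos: [0.4267, -0.37, 0.231]
ee_rot: [0.99, 0.138, 0.001, -0.001]
force: [0.3, -0.7, -0.4]
gripper_width: 0.0851
gripper_force: 0.0
```

```bash
python3 -m creep '[{"xyz":[0.13,0.34,0],"twist":0,"hand":1},{"xyz":[0.13,0.34,0],"twist":0,"hand":1},{"xyz":[0.13,0.34,0],"twist":0,"hand":1},{"xyz":[0.13,0.34,0],"twist":0,"hand":1},{"xyz":[0.13,0.34,0],"twist":0,"hand":1},{"xyz":[0.13,0.34,0],"twist":0,"hand":1},{"xyz":[0.13,0.34,0],"twist":0,"hand":1},{"xyz":[0.13,0.34,0],"twist":0,"hand":1}]'
python3 - <<'E'
from h import *
print(observe()['tcp_pos'])
c=cap('wrist')
cv2.imwrite('pics/w1.png',cv2.resize(c['image'][:,:,::-1],(800,600),interpolation=cv2.INTER_CUBIC)); print(c['vertical_fov'],c['cx'],c['cy'])
E
```

```text
clock: 1.7
tcp_pos: [0.5551, -0.0264, 0.231]
ee_rot: [0.99, 0.14, 0.001, -0.002]
force: [-0.1, 0.4, -0.7]
gripper_width: 0.0856
gripper_force: 0.0
[ 0.55513667 -0.0263906   0.23101586]
65.70646984690485 254.39323097739165 192.63475356236785
```

View pics/w1.png

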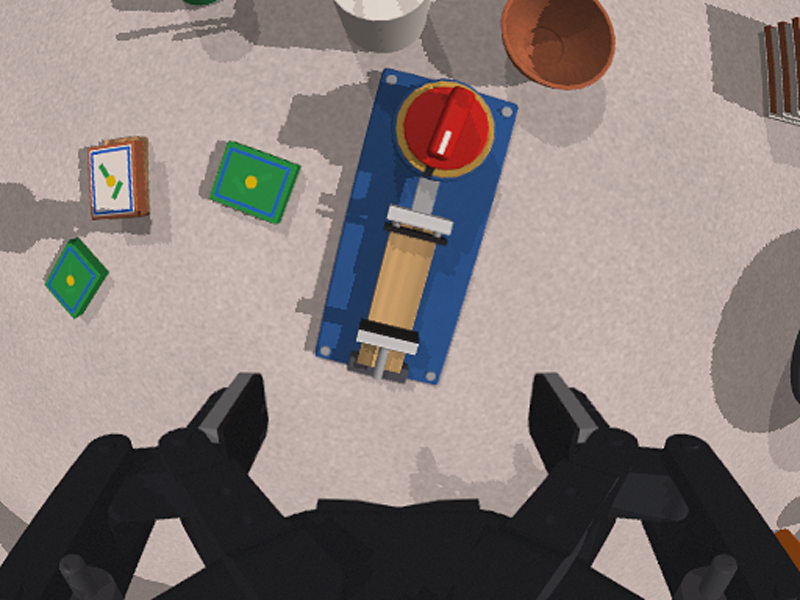

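The wrist view has the clamp plate corners at (387,70), (518,104), (438,384) and (316,355). The knob bar runs (462,88)–(437,160) and its white mark points toward the jaw. The tile top is at (110,181).

```bash
python3 - <<'E'
from h import *
c=load('wrist');W=cloud(c,True);k=1.5625
f=192/np.tan(np.radians(c['vertical_fov'])/2)
R=cv2.Rodrigues(np.array(c['rvec'],float))[0]; t=np.array(c['tvec'],float).ravel()
def onz(u,v,z):
    a,b=(u/k-c['cx'])/f,(v/k-c['cy'])/f;r=np.hypot(a,b);s=np.tan(r)/r
    d=R.T@np.array([a*s,b*s,1]);o=-R.T@t
    return o+d*(z-o[2])/d[2]
cs=np.array([onz(*p,.012) for p in [(387,70),(518,104),(438,384),(316,355)]])
print(np.round(cs,4));d=(cs[2]+cs[3]-cs[0]-cs[1])[:2];yaw=np.arctan2(d[1],d[0]);e=(cs[0]+cs[3]-cs[1]-cs[2])[:2]
print('len',np.hypot(*d)/2,'wid',np.hypot(*e)/2,'yaw',yaw,'perp',np.arctan2(e[1],e[0]))
u=np.array([np.cos(yaw),np.sin(yaw)]);n=np.array([-u[1],u[0]])
B=cs.mean(0)[:2]+.0345*u;print('bed',B,'knob',B-.115*u)
Q=W.reshape(-1,3);x=(Q[:,:2]-B)@u;y=(Q[:,:2]-B)@n;z=Q[:,2]
m=(abs(x)<.025)&(abs(y)<.026)&(z>.024)&(z<.036);print('bed z',np.median(z[m]),'y',np.percentile(y[m],[1,50,99]))
for nm,lo,hi in(('jaw',-.07,-.0),('stop',.0,.07)):
    m=(abs(y)<.03)&(x>lo)&(x<hi)&(z>.047)&(z<.057);print(nm,'x',np.percentile(x[m],[1,50,99]),'y',np.percentile(y[m],[1,99]),np.median(z[m]))
m=(x<-.07)&(x>-.16)&(abs(y)<.04)&(z>.1)&(z<.112);r=cv2.minAreaRect(Q[m][:,:2].astype(np.float32)*1000);print('bar',r,np.median(z[m]),cv2.boxPoints(r))
H=cv2.cvtColor(c['image'],cv2.COLOR_RGB2HSV).reshape(-1,3)
m=(np.hypot(Q[:,0]-.56,Q[:,1]-.222)<.05)&(abs(z-.038)<.006);print('tile',cv2.minAreaRect(Q[m][:,:2].astype(np.float32)*1000),np.median(z[m]))
E
```

```text
[[ 0.6972  0.0233  0.012 ]
 [ 0.7025 -0.0818  0.012 ]
 [ 0.4602 -0.0902  0.012 ]
 [ 0.4569  0.0178  0.012 ]]
len 0.24142628168953584 wid 0.1066069258789215 yaw -3.1127417563247963 perp 1.6110648537500165
bed [ 0.54471413 -0.03371481] knob [ 0.65966627 -0.03039741]
bed z 0.03106756157948167 y [-0.01923436 -0.00167286  0.01597245]
jaw x [-0.0542914  -0.04749417 -0.03691617] y [-0.02404052  0.02059675] 0.05305367793820104
stop x [0.03636373 0.04152724 0.04852314] y [-0.02415675  0.02095961] 0.05293696771753551
bar ((658.5032348632812, -28.532970428466797), (14.60247802734375, 44.102813720703125), 85.8441162109375) 0.10678525029253629 [[635.9807   -34.216938]
 [679.9675   -37.413082]
 [681.02576  -22.849003]
 [637.03894  -19.652859]]
tile ((562.9439697265625, 220.3330535888672), (62.149818420410156, 52.20492172241211), 16.271848678588867) 0.03908356031180341
```

```bash
python3 -m creep '[{"xyz":[0.006,0.247,0],"twist":0,"hand":1},{"xyz":[0.006,0.247,0],"twist":0,"hand":1},{"xyz":[0.006,0.247,0],"twist":0,"hand":1},{"xyz":[0.006,0.247,0],"twist":0,"hand":1},{"xyz":[0.006,0.247,0],"twist":0,"hand":1},{"xyz":[0.006,0.247,-0.05],"twist":0,"hand":1},{"xyz":[0.006,0.247,-0.1],"twist":0,"hand":1},{"xyz":[0.006,0.247,-0.1],"twist":0,"hand":1}]'
python3 - <<'E'
from h import *
s=observe();print(s['tcp_pos'],s['ee_rot'])
c=cap('wrist','w2.png');W=cloud(c,True);Q=W.reshape(-1,3);z=Q[:,2]
m=(np.hypot(Q[:,0]-.56,Q[:,1]-.222)<.05)&(abs(z-.038)<.005);print('tile',cv2.minAreaRect(Q[m][:,:2].astype(np.float32)*1000),np.median(z[m]),m.sum())
E
```

```text
clock: 2.55
tcp_pos: [0.5545, 0.2095, 0.1248]
ee_rot: [0.991, 0.136, -0.007, 0.003]
force: [-1.3, -0.8, -0.2]
gripper_width: 0.0854
gripper_force: 0.0
[0.55451771 0.20945352 0.12477641] [ 0.9907368   0.13558405 -0.00716177  0.00250383]
tile ((562.4247436523438, 220.90194702148438), (62.375953674316406, 50.36949157714844), 15.980119705200195) 0.039368863427499255 4692
```

View pics/w2.png

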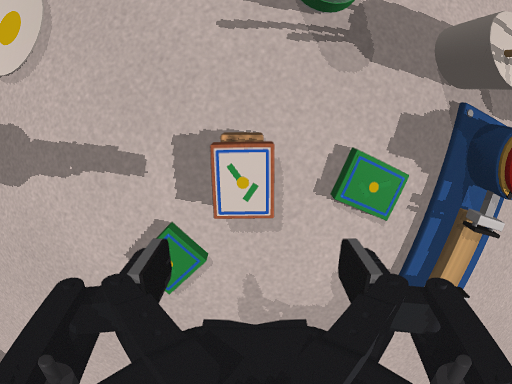

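```bash
python3 -m creep '[{"xyz":[0.001,0.0005,-0.03],"twist":0.006,"hand":1},{"xyz":[0.001,0.0005,-0.06],"twist":0.006,"hand":1},{"xyz":[0.001,0.0005,-0.06],"twist":0.006,"hand":1},{"xyz":[0.001,0.0005,-0.06],"twist":0.006,"hand":1},{"xyz":[0.001,0.0005,-0.06],"twist":0.006,"hand":1}]'
```

```text
clock: 3.1
tcp_pos: [0.5627, 0.2137, 0.0742]
ee_rot: [0.99, 0.138, 0.002, -0.0]
force: [0.9, -0.7, 1.0]
gripper_width: 0.0855
gripper_force: 0.0
```

```bash
python3 -m creep '[{"xyz":[0,0.0075,0],"twist":0,"hand":1},{"xyz":[0,0.0075,-0.02],"twist":0,"hand":1},{"xyz":[0,0.0075,-0.03],"twist":0,"hand":1},{"xyz":[0,0.0075,-0.03],"twist":0,"hand":1},{"xyz":[0,0.0075,-0.03],"twist":0,"hand":1},{"xyz":[0,0.0075,-0.03],"twist":0,"hand":1}]'
```

```text
clock: 3.7
tcp_pos: [0.5612, 0.2212, 0.042]
ee_rot: [0.99, 0.139, 0.001, -0.0]
force: [0.0, 0.2, -0.2]
gripper_width: 0.0855
gripper_force: 0.0
```

```bash
python3 -m creep '[{"xyz":[0.001,0,-0.015],"twist":0,"hand":1},{"xyz":[0.001,0,-0.032],"twist":0,"hand":1},{"xyz":[0.001,0,-0.032],"twist":0,"hand":1},{"xyz":[0.001,0,-0.032],"twist":0,"hand":0.4},{"xyz":[0.001,0,-0.032],"twist":0,"hand":0.4},{"xyz":[0.001,0,-0.032],"twist":0,"hand":0.4},{"xyz":[0.001,0,-0.032],"twist":0,"hand":0.4},{"xyz":[0.001,0,-0.032],"twist":0,"hand":0.4}]' 40
```

```text
clock: 4.5
tcp_pos: [0.5619, 0.2212, 0.0097]
ee_rot: [0.99, 0.139, 0.0, -0.0]
force: [-0.7, -0.4, 2.6]
gripper_width: 0.0497
gripper_force: 42.3
```

```bash
python3 -m creep '[{"xyz":[0,0,0],"twist":0,"hand":0.4},{"xyz":[0,0,0],"twist":0,"hand":0.4},{"xyz":[0,0,0],"twist":0,"hand":0.4}]' 40
```

```text
clock: 4.8
tcp_pos: [0.5619, 0.2212, 0.0097]
ee_rot: [0.99, 0.139, 0.0, -0.0]
force: [-0.0, 0.3, 3.9]
gripper_width: 0.0496
gripper_force: 42.6
```

```bash
python3 -m creep '[{"xyz":[0,0,0.02],"twist":0,"hand":0.4},{"xyz":[0,0,0.06],"twist":0,"hand":0.4},{"xyz":[0,0,0.1],"twist":0,"hand":0.4},{"xyz":[-0.004,-0.05,0.1],"twist":-0.06,"hand":0.4},{"xyz":[-0.007,-0.1,0.1],"twist":-0.12,"hand":0.4},{"xyz":[-0.01,-0.15,0.1],"twist":-0.18,"hand":0.4},{"xyz":[-0.014,-0.2,0.1],"twist":-0.253,"hand":0.4},{"xyz":[-0.0175,-0.23,0.1],"twist":-0.253,"hand":0.4}]'
python3 -m creep '[{"xyz":[0,-0.0232,0],"twist":0,"hand":0.4},{"xyz":[0,-0.0232,0],"twist":0,"hand":0.4},{"xyz":[0,-0.0232,0],"twist":0,"hand":0.4},{"xyz":[0,-0.0232,0],"twist":0,"hand":0.4},{"xyz":[0,-0.0232,0],"twist":0,"hand":0.4},{"xyz":[0,-0.0232,0],"twist":0,"hand":0.4}]'
python3 - <<'E'
from h import *
s=observe();print(s['tcp_pos'],s['ee_rot'])
c=cap('wrist','w3.png');W=cloud(c,True)
B=np.array([.5445,-.032]);yaw=.026+np.pi;u=np.array([np.cos(yaw),np.sin(yaw)]);n=np.array([-u[1],u[0]])
Q=W.reshape(-1,3);x=(Q[:,:2]-B)@u;y=(Q[:,:2]-B)@n;z=Q[:,2]
m=(abs(x)<.05)&(abs(y)<.05)&(z>.115)&(z<.15)
print('tile?',cv2.minAreaRect(Q[m][:,:2].astype(np.float32)*1000),np.median(z[m]))
for nm,lo,hi in(('jaw',-.07,-.0),('stop',.0,.07)):
    m=(abs(y)<.03)&(x>lo)&(x<hi)&(z>.047)&(z<.057);print(nm,m.sum(),'x',np.percentile(x[m],[1,50,99]) if m.any() else 0,'y',np.percentile(y[m],[1,99]) if m.any() else 0)
E
```

```text
clock: 5.6
tcp_pos: [0.5431, -0.014, 0.1091]
ee_rot: [1.0, 0.01, -0.001, 0.001]
force: [0.3, -0.5, -0.6]
gripper_width: 0.0495
gripper_force: 42.0
clock: 6.2
tcp_pos: [0.5442, -0.0308, 0.1093]
ee_rot: [1.0, 0.014, 0.0, -0.0]
force: [-0.6, 0.9, -0.5]
gripper_width: 0.0495
gripper_force: 42.0
[ 0.54423118 -0.03079572  0.10926904] [ 9.99903102e-01  1.39190807e-02  1.83088073e-06 -2.14065308e-04]
tile? ((545.3619384765625, -31.113449096679688), (62.769248962402344, 77.11418914794922), 1.4161968231201172) 0.13893133067336086
jaw 1535 x [-0.05461976 -0.04731505 -0.03688939] y [-0.02270746  0.02203306]
stop 0 x 0 y 0
```

View pics/w3.png

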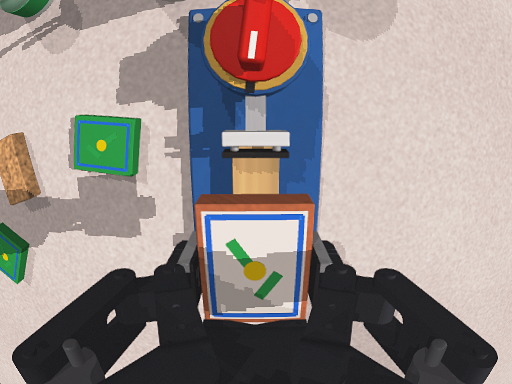

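```bash
python3 -m creep '[{"xyz":[0,0,-0.03],"twist":0,"hand":0.4},{"xyz":[0,0,-0.055],"twist":0,"hand":0.4},{"xyz":[0,0,-0.075],"twist":0,"hand":0.4},{"xyz":[0,0,-0.085],"twist":0,"hand":0.4},{"xyz":[0,0,-0.087],"twist":0,"hand":0.4},{"xyz":[0,0,-0.087],"twist":0,"hand":0.4},{"xyz":[0,0,-0.087],"twist":0,"hand":0.4}]'
python3 -m creep '[{"xyz":[0,0,-0.002],"twist":0,"hand":0.4},{"xyz":[0,0,-0.003],"twist":0,"hand":0.4},{"xyz":[0,0,-0.004],"twist":0,"hand":0.4},{"xyz":[0,0,-0.004],"twist":0,"hand":0.4},{"xyz":[0,0,-0.004],"twist":0,"hand":0.4}]'
```

```text
clock: 6.95
tcp_pos: [0.5449, -0.0321, 0.0232]
ee_rot: [1.0, 0.013, 0.001, 0.0]
force: [-0.4, 0.3, -0.4]
gripper_width: 0.0492
gripper_force: 42.0
clock: 7.45
tcp_pos: [0.5442, -0.0321, 0.0184]
ee_rot: [1.0, 0.013, 0.0, -0.0]
force: [0.0, -0.7, -0.6]
gripper_width: 0.049
gripper_force: 42.0
```

```bash
python3 -m creep '[{"xyz":[0,0,-0.001],"twist":0,"hand":0.4},{"xyz":[0,0,-0.001],"twist":0,"hand":0.4},{"xyz":[0,0,-0.001],"twist":0,"hand":0.4},{"xyz":[0,0,-0.001],"twist":0,"hand":0.4}]'
```

```text
clock: 7.85
tcp_pos: [0.5443, -0.0322, 0.0177]
ee_rot: [1.0, 0.013, 0.0, 0.0]
force: [-0.4, -0.6, 5.4]
gripper_width: 0.0491
gripper_force: 42.7
```

```bash
python3 -m creep '[{"xyz":[0,0,0],"twist":0,"hand":0.6},{"xyz":[0,0,0],"twist":0,"hand":0.8},{"xyz":[0,0,0],"twist":0,"hand":0.85},{"xyz":[0,0,0],"twist":0,"hand":0.85},{"xyz":[0,0,0],"twist":0,"hand":0.85},{"xyz":[0,0,0],"twist":0,"hand":0.85}]'
python3 -m creep '[{"xyz":[0,0,0.02],"twist":0,"hand":0.85},{"xyz":[0,0,0.05],"twist":0,"hand":0.85},{"xyz":[0,0,0.1],"twist":0,"hand":0.85},{"xyz":[0,0,0.14],"twist":0,"hand":0.85},{"xyz":[0,0,0.16],"twist":0,"hand":0.85},{"xyz":[0,0,0.16],"twist":0,"hand":0.85},{"xyz":[0,0,0.16],"twist":0,"hand":0.85}]'
python3 - <<'E'
from h import *
s=observe();print(s['tcp_pos'],s['ee_rot'])
c=cap('wrist','w4.png');W=cloud(c,True)
B=np.array([.5445,-.032]);yaw=.026+np.pi;u=np.array([np.cos(yaw),np.sin(yaw)]);n=np.array([-u[1],u[0]])
Q=W.reshape(-1,3);x=(Q[:,:2]-B)@u;y=(Q[:,:2]-B)@n;z=Q[:,2]
m=(abs(x)<.034)&(abs(y)<.04)&(z>.040)&(z<.0515)
print('tile',cv2.minAreaRect(np.c_[x,y][m].astype(np.float32)*1000),np.median(z[m]))
for nm,lo,hi in(('jaw',-.07,-.034),('stop',.033,.07)):
    m=(abs(y)<.03)&(x>lo)&(x<hi)&(z>.048)&(z<.057);print(nm,m.sum(),'x',np.percentile(x[m],[1,50,99]) if m.any() else 0,'y',np.percentile(y[m],[1,99]) if m.any() else 0)
m=(x<-.07)&(x>-.16)&(abs(y)<.04)&(z>.1)&(z<.112);r=cv2.minAreaRect(Q[m][:,:2].astype(np.float32)*1000);print('bar',r,np.median(z[m]))
E
```

```text
clock: 8.45
tcp_pos: [0.5441, -0.0321, 0.0173]
ee_rot: [1.0, 0.013, -0.0, -0.0]
force: [0.5, 0.2, 0.2]
gripper_width: 0.0728
gripper_force: 0.0
clock: 9.15
tcp_pos: [0.5439, -0.0321, 0.1773]
ee_rot: [1.0, 0.013, 0.0, -0.0]
force: [-0.6, 0.3, -0.1]
gripper_width: 0.0724
gripper_force: 0.0
[ 0.54391236 -0.03210983  0.17727449] [ 9.99916694e-01  1.29071110e-02  1.03131615e-04 -1.03129652e-05]
tile ((-1.2466850280761719, 0.8157634735107422), (50.24849319458008, 61.9046630859375), 89.9142837524414) 0.04737345691433057
jaw 849 x [-0.05487115 -0.0477526  -0.03679969] y [-0.02299077  0.02214811]
stop 612 x [0.03617122 0.04174878 0.04836769] y [-0.02209625  0.02278066]
bar ((658.7234497070312, -28.748233795166016), (14.156436920166016, 43.79960250854492), 85.28221130371094) 0.10678979194130174
```

View pics/w4.png

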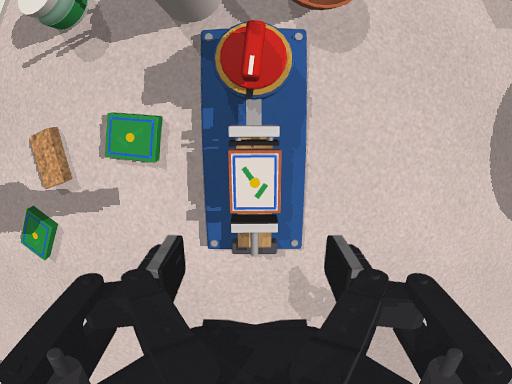

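```bash
python3 - <<'E'
from h import *
s=observe();print(np.round(s['joint_positions'],3))
K=np.array([.659,-.0289])
for n in('top','scene','wrist'):
    c=cap(n) ;W=cloud(c,n=='wrist').reshape(-1,3)
    r=np.hypot(*(W[:,:2]-K).T);
    for a,b in((.12,.15),(.15,.2)):
        m=(W[:,2]>a)&(W[:,2]<b)&(W[:,0]>.64)&(r<.15); i=np.where(m)[0]
        if len(i): j=i[np.argmin(r[i])];print(n,a,len(i),r[j],W[j])
    m=(W[:,2]>.02)&(W[:,2]<.2)&(W[:,0]>.68)&(r<.14)&(W[:,1]>0)
    if m.any(): print(n,'pot min r',r[m].min(),W[m][r[m].argmin()])
E
```

```text
[ 0.002  0.549  0.009  1.871 -0.007  0.723 -1.531]
top 0.12 65 0.08050889517581744 [0.72473659 0.01757992 0.14844425]
top 0.15 153 0.07175070307075201 [0.72042226 0.00818732 0.18379635]
top pot min r 0.03621528386155149 [6.80405829e-01 3.11936958e-04 5.83323638e-02]
scene 0.12 107 0.08347799015312685 [0.72973529 0.01542937 0.14241919]
scene 0.15 221 0.07403904822655392 [0.7238013  0.00691302 0.18623111]
scene pot min r 0.03773032301295629 [0.68035894 0.00220262 0.05711928]
wrist pot min r 0.07555222288154309 [0.71824636 0.01798291 0.0429946 ]
```

```bash
python3 -m creep '[{"xyz":[0,0,0.01],"twist":0.14,"hand":0.5},{"xyz":[0,0,0.01],"twist":0.28,"hand":0.5},{"xyz":[0,0,0.01],"twist":0.42,"hand":0.5},{"xyz":[0,0,0.01],"twist":0.56,"hand":0.5},{"xyz":[0,0,0.01],"twist":0.7,"hand":0.5},{"xyz":[0,0,0.01],"twist":0.84,"hand":0.5},{"xyz":[0,0,0.01],"twist":0.98,"hand":0.5},{"xyz":[0,0,0.01],"twist":1.1,"hand":0.5}]'
python3 -m creep '[{"xyz":[0.015,0,0],"twist":0.14,"hand":0.5},{"xyz":[0.03,0,0],"twist":0.28,"hand":0.5},{"xyz":[0.045,0,0],"twist":0.42,"hand":0.5},{"xyz":[0.06,0,0],"twist":0.56,"hand":0.5},{"xyz":[0.075,0,0],"twist":0.7,"hand":0.5},{"xyz":[0.09,0.003,0],"twist":0.84,"hand":0.5},{"xyz":[0.1,0.003,0],"twist":0.98,"hand":0.5},{"xyz":[0.115,0.003,0],"twist":1.1,"hand":0.5}]'
python3 -m creep '[{"xyz":[0,0,0],"twist":0.14,"hand":0.5},{"xyz":[0,0,0],"twist":0.28,"hand":0.5},{"xyz":[0,0,0],"twist":0.42,"hand":0.5},{"xyz":[0,0,0],"twist":0.56,"hand":0.5},{"xyz":[0,0,0],"twist":0.7,"hand":0.5},{"xyz":[0,0,0],"twist":0.838,"hand":0.5},{"xyz":[0,0,0],"twist":0.838,"hand":0.5},{"xyz":[0,0,0],"twist":0.838,"hand":0.5}]'
python3 -c "
from h import *
s=observe();q=s['ee_rot'];print(s['joint_positions'],s['tcp_pos'],2*np.arctan2(q[1],q[0])-np.pi)"
```

```text
clock: 10.15
tcp_pos: [0.5436, -0.0322, 0.1862]
ee_rot: [0.844, 0.536, -0.001, -0.001]
force: [0.4, -0.1, -0.1]
gripper_width: 0.0428
gripper_force: 0.0
clock: 10.95
tcp_pos: [0.6586, -0.0291, 0.1857]
ee_rot: [0.44, 0.898, -0.0, -0.001]
force: [-0.0, 0.3, 0.0]
gripper_width: 0.0427
gripper_force: 0.0
clock: 11.75
tcp_pos: [0.6587, -0.0293, 0.1862]
ee_rot: [0.041, 0.999, 0.0, -0.001]
force: [-0.2, 0.1, 0.9]
gripper_width: 0.0425
gripper_force: 0.0
[ 0.4373659   0.80939946 -0.80651063  1.51840387  0.62942541  1.08936814
  0.97690819] [ 0.6587305  -0.02926355  0.18622708] -0.08122653940874613
```

```bash
python3 -m creep '[{"xyz":[0,0,-0.04],"twist":0,"hand":0.5},{"xyz":[0,0,-0.07],"twist":0,"hand":0.5},{"xyz":[0,0,-0.09],"twist":0,"hand":0.5},{"xyz":[0,0,-0.1],"twist":0,"hand":0.5},{"xyz":[0,0,-0.106],"twist":0,"hand":0.5},{"xyz":[0,0,-0.106],"twist":0,"hand":0.5},{"xyz":[0,0,-0.106],"twist":0,"hand":0.5}]'
python3 -m creep '[{"xyz":[0,0,0],"twist":0,"hand":0.1},{"xyz":[0,0,0],"twist":0,"hand":0.1},{"xyz":[0,0,0],"twist":0,"hand":0.1},{"xyz":[0,0,0],"twist":0,"hand":0.1},{"xyz":[0,0,0],"twist":0,"hand":0.1},{"xyz":[0,0,0],"twist":0,"hand":0.1}]' 60
python3 -c "
from h import *
s=observe();q=s['ee_rot'];print(s['joint_positions'],s['tcp_pos'],2*np.arctan2(q[1],q[0])-np.pi,s['wrist_torque'],s['force'])"
```

```text
clock: 12.45
tcp_pos: [0.6599, -0.0289, 0.0824]
ee_rot: [0.039, 0.999, 0.0, 0.001]
force: [0.7, 0.5, 0.3]
gripper_width: 0.0423
gripper_force: 0.0
clock: 13.05
tcp_pos: [0.6598, -0.0283, 0.0825]
ee_rot: [0.039, 0.999, 0.001, 0.001]
force: [-1.0, 2.2, 6.1]
gripper_width: 0.013
gripper_force: 60.7
[ 0.40150997  0.92437737 -0.73095826  1.59201328  0.73507442  0.91662727
  0.89748738] [ 0.65979783 -0.02825461  0.08249387] -0.0777702469890742 [ 0.30472897  0.17676984 -0.14105466] [-0.99590149  2.18803946  6.10725047]
```

```bash
cat > st.py <<'E'
from h import *
s=observe();q=s['ee_rot'];print('yaw',round(2*np.arctan2(q[1],q[0])-np.pi,4),'Tw',s['wrist_torque'].round(3),'F',s['force'].round(1),s['joint_positions'].round(2),s['tcp_pos'].round(4),'w',s['gripper_width'])
E
python3 -m creep '[{"xyz":[0,0,-0.003],"twist":0,"hand":0.1},{"xyz":[0,0,-0.003],"twist":-0.1,"hand":0.1},{"xyz":[0,0,-0.003],"twist":-0.2,"hand":0.1},{"xyz":[0,0,-0.003],"twist":-0.3,"hand":0.1},{"xyz":[0,0,-0.003],"twist":-0.4,"hand":0.1},{"xyz":[0,0,-0.003],"twist":-0.5,"hand":0.1},{"xyz":[0,0,-0.003],"twist":-0.6,"hand":0.1}]' 80; python3 st.py
python3 - <<'E'
from h import *
c=cap('wrist','w5.png')
E
```

```text
clock: 13.75
tcp_pos: [0.6598, -0.0284, 0.0823]
ee_rot: [0.334, 0.943, 0.0, 0.001]
force: [-7.3, 0.8, 23.7]
gripper_width: 0.0126
gripper_force: 84.5
yaw -0.6812 Tw [0.022 1.565 0.163] F [-7.3  0.8 23.7] [ 0.33  0.88 -0.59  1.6   0.61  0.85  0.39] [ 0.6598 -0.0284  0.0823] w 0.012570278882314172
```

View pics/w5.png

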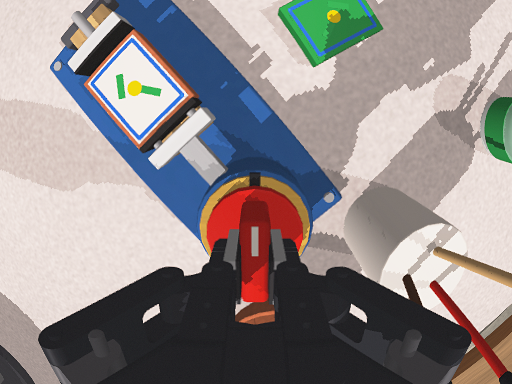

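The wrist view now shows the white mark (255,240) in line with the black mark (255,180), so there's no slip and the shaft is turning with the knob. The downward load comes from my 3 mm lowering, so I'll take that back.

```bash
python3 -m creep '[{"xyz":[0,0,0.003],"twist":-0.08,"hand":0.1},{"xyz":[0,0,0.003],"twist":-0.16,"hand":0.1},{"xyz":[0,0,0.003],"twist":-0.24,"hand":0.1},{"xyz":[0,0,0.003],"twist":-0.32,"hand":0.1},{"xyz":[0,0,0.003],"twist":-0.4,"hand":0.1},{"xyz":[0,0,0.003],"twist":-0.48,"hand":0.1},{"xyz":[0,0,0.003],"twist":-0.55,"hand":0.1},{"xyz":[0,0,0.003],"twist":-0.55,"hand":0.1}]'; python3 st.py
cat > jw.py <<'E'
from h import *
c=cap('wrist');W=cloud(c,True)
B=np.array([.5445,-.032]);yaw=.026+np.pi;u=np.array([np.cos(yaw),np.sin(yaw)]);n=np.array([-u[1],u[0]])
Q=W.reshape(-1,3);x=(Q[:,:2]-B)@u;y=(Q[:,:2]-B)@n;z=Q[:,2]
m=(x>-.058)&(x<.035)&(abs(y)<.02)&(z>.0495)&(z<.056);print('jaw x',np.percentile(x[m],[2,98]).round(4))
m=(abs(x)<.04)&(abs(y)<.035)&(z>.041)&(z<.0492);print('tile',x[m].min(),x[m].max(),y[m].min(),y[m].max())
# black mark on collar: dark pixels near (255,180) region
f=c['image'];g=f.max(2);K=np.array([.6595,-.0289])
r=np.hypot(*(W[...,:2]-K).transpose(2,0,1));m=(g<45)&(r>.022)&(r<.04)&(W[...,2]>.03)&(W[...,2]<.08)&(np.arange(384)[:,None]<215)
v,uu=np.where(m);print('black px',uu.mean() if len(uu) else None,v.mean() if len(v) else None,len(uu))
P=W[m][:,:2]-K
if len(P): a=np.arctan2(*P.mean(0)[::-1]);q=observe()['ee_rot'];ty=2*np.arctan2(q[1],q[0]);print('mark ang',a,'rel tool-x',(a-ty+np.pi/2)%np.pi-np.pi/2)
E
python3 jw.py
```

```text
clock: 14.6
tcp_pos: [0.6595, -0.0285, 0.0826]
ee_rot: [0.576, 0.817, 0.0, 0.0]
force: [-1.9, 0.8, 7.6]
gripper_width: 0.0123
gripper_force: 82.2
yaw -1.2289 Tw [ 0.219  0.443 -0.177] F [-1.9  0.8  7.6] [ 0.25  0.85 -0.45  1.6   0.47  0.8  -0.05] [ 0.6595 -0.0285  0.0826] w 0.012252477285029314
jaw x [-0.0454 -0.0276]
tile -0.03998344597798424 0.03964684602596177 -0.02507648313370352 0.025835100235366164
black px 254.48 178.76 125
mark ang 1.9270797788539087 rel tool-x 0.013486397752995094
```

```bash
python3 -m creep '[{"xyz":[0,0,0],"twist":-0.05,"hand":0.1},{"xyz":[0,0,0],"twist":-0.1,"hand":0.1},{"xyz":[0,0,0],"twist":-0.15,"hand":0.1},{"xyz":[0,0,0],"twist":-0.2,"hand":0.1},{"xyz":[0,0,0],"twist":-0.25,"hand":0.1},{"xyz":[0,0,0],"twist":-0.3,"hand":0.1},{"xyz":[0,0,0],"twist":-0.35,"hand":0.1}]'; python3 st.py; python3 jw.py
python3 -m creep '[{"xyz":[0,0,0],"twist":-0.05,"hand":0.1},{"xyz":[0,0,0],"twist":-0.1,"hand":0.1},{"xyz":[0,0,0],"twist":-0.15,"hand":0.1},{"xyz":[0,0,0],"twist":-0.2,"hand":0.1}]'; python3 st.py; python3 jw.py
```

```text
clock: 15.35
tcp_pos: [0.6593, -0.0285, 0.0826]
ee_rot: [0.71, 0.704, 0.0, 0.0]
force: [-1.8, 1.6, 7.9]
gripper_width: 0.0127
gripper_force: 82.3
yaw -1.5787 Tw [0.201 0.528 0.137] F [-1.8  1.6  7.9] [ 0.2   0.84 -0.35  1.6   0.38  0.77 -0.32] [ 0.6593 -0.0285  0.0826] w 0.012733254693401504
jaw x [-0.0427 -0.0256]
tile -0.039885091512199204 0.039840578550246 -0.02486648087584053 0.025649210909381957
black px 254.11206896551724 178.68965517241378 116
mark ang 1.5875057902958885 rel tool-x 0.026586198091015145
clock: 15.8
tcp_pos: [0.6593, -0.0285, 0.0825]
ee_rot: [0.777, 0.63, 0.0, 0.0]
force: [-1.2, 0.6, 7.9]
gripper_width: 0.0125
gripper_force: 82.3
yaw -1.7783 Tw [0.343 0.59  0.279] F [-1.2  0.6  7.9] [ 0.17  0.83 -0.3   1.6   0.32  0.76 -0.48] [ 0.6593 -0.0285  0.0825] w 0.01247139575074551
jaw x [-0.0416 -0.0256]
tile -0.03987486815045873 0.038707924766658686 -0.024931328345777916 0.025541819208803752
black px 252.31147540983608 179.10655737704917 122
mark ang 1.4210935865682932 rel tool-x 0.05981059381466913
```

```bash
python3 -m creep '[{"xyz":[0,0,0],"twist":-0.04,"hand":0.1},{"xyz":[0,0,0],"twist":-0.08,"hand":0.1},{"xyz":[0,0,0],"twist":-0.12,"hand":0.1}]'; python3 st.py; python3 jw.py
python3 -m creep '[{"xyz":[0,0,0],"twist":-0.04,"hand":0.1},{"xyz":[0,0,0],"twist":-0.08,"hand":0.1},{"xyz":[0,0,0],"twist":-0.12,"hand":0.1}]'; python3 st.py; python3 jw.py
```

```text
clock: 16.15
tcp_pos: [0.6592, -0.0284, 0.0826]
ee_rot: [0.813, 0.583, 0.0, 0.0]
force: [-1.9, 1.0, 8.0]
gripper_width: 0.0121
gripper_force: 82.3
yaw -1.8976 Tw [0.252 0.537 0.292] F [-1.9  1.   8. ] [ 0.16  0.83 -0.27  1.6   0.29  0.75 -0.57] [ 0.6592 -0.0284  0.0826] w 0.012145056456704271
jaw x [-0.0409 -0.0255]
tile -0.03998085225933767 0.03899099961665787 -0.02501825539426201 0.024054197818815782
black px 249.86776859504133 179.21487603305786 121
mark ang 1.3454195323722906 rel tool-x 0.10312266156119598
clock: 16.5
tcp_pos: [0.6592, -0.0284, 0.0825]
ee_rot: [0.846, 0.533, 0.0, -0.0]
force: [-2.9, 1.4, 7.7]
gripper_width: 0.0122
gripper_force: 82.3
yaw -2.0175 Tw [0.295 0.58  0.421] F [-2.9  1.4  7.7] [ 0.14  0.82 -0.24  1.6   0.26  0.75 -0.66] [ 0.6592 -0.0284  0.0825] w 0.01216518808733978
jaw x [-0.0405 -0.0258]
tile -0.03999944193416355 0.03957142538650601 -0.0248863443009516 0.006840109955216891
black px 246.52032520325204 179.78861788617886 123
mark ang 1.2860857087541833 rel tool-x 0.1636324002810654
```

```bash
python3 -m creep '[{"xyz":[0,0,0],"twist":-0.03,"hand":0.1},{"xyz":[0,0,0],"twist":-0.06,"hand":0.1},{"xyz":[0,0,0],"twist":-0.09,"hand":0.1},{"xyz":[0,0,0],"twist":-0.12,"hand":0.1}]'; python3 st.py; python3 jw.py
```

```text
clock: 16.95
tcp_pos: [0.6592, -0.0283, 0.0825]
ee_rot: [0.877, 0.481, 0.0, -0.0]
force: [-2.5, 1.5, 8.2]
gripper_width: 0.0124
gripper_force: 82.2
yaw -2.1373 Tw [0.336 0.59  0.262] F [-2.5  1.5  8.2] [ 0.12  0.82 -0.2   1.6   0.22  0.74 -0.75] [ 0.6592 -0.0283  0.0825] w 0.012414927722273896
jaw x [-0.0406 -0.0255]
tile -0.03998261846404254 0.0384473502631567 -0.024906705125129314 0.025253918891454865
black px 240.42741935483872 180.90322580645162 124
mark ang 1.2759266726338165 rel tool-x 0.2729401724120344
```

```bash
python3 -m creep '[{"xyz":[0,0,0],"twist":-0.03,"hand":0.1},{"xyz":[0,0,0],"twist":-0.06,"hand":0.1},{"xyz":[0,0,0],"twist":-0.09,"hand":0.1},{"xyz":[0,0,0],"twist":-0.12,"hand":0.1}]'; python3 st.py; python3 jw.py
```

```text
clock: 17.4
tcp_pos: [0.6591, -0.0283, 0.0825]
ee_rot: [0.904, 0.428, 0.0, -0.0]
force: [-2.6, 1.5, 8.0]
gripper_width: 0.0124
gripper_force: 82.3
yaw -2.2579 Tw [0.336 0.665 0.176] F [-2.6  1.5  8. ] [ 0.1   0.82 -0.17  1.6   0.19  0.74 -0.84] [ 0.6591 -0.0283  0.0825] w 0.012417228725119018
jaw x [-0.0406 -0.0309]
tile -0.03997815528135253 0.014665427513628466 -0.02491302964701314 0.01073400493066938
black px 234.12 182.912 125
mark ang 1.2748657410990847 rel tool-x 0.392416842681488
```

```bash
python3 -m creep '[{"xyz":[0,0,0],"twist":-0.03,"hand":0.1},{"xyz":[0,0,0],"twist":-0.06,"hand":0.1},{"xyz":[0,0,0],"twist":-0.08,"hand":0.1},{"xyz":[0,0,0],"twist":-0.08,"hand":0.1}]'; python3 st.py; python3 jw.py
python3 -c "
from h import *
c=load('wrist');cv2.imwrite('pics/w6.png',cv2.resize(c['image'][100:300,120:390,::-1],None,fx=2.8,fy=2.8,interpolation=cv2.INTER_CUBIC))"
```

```text
clock: 17.85
tcp_pos: [0.6591, -0.0283, 0.0825]
ee_rot: [0.92, 0.391, 0.0, -0.0]
force: [-2.9, 1.4, 7.1]
gripper_width: 0.0125
gripper_force: 82.3
yaw -2.3372 Tw [0.337 0.575 0.139] F [-2.9  1.4  7.1] [ 0.09  0.82 -0.15  1.6   0.16  0.73 -0.9 ] [ 0.6591 -0.0283  0.0825] w 0.012517088553001139
jaw x [0.0001 0.0001]
tile -0.03988133353601397 0.015314490689387778 -0.02489475759613483 0.002075594097515834
black px 229.81102362204723 184.8031496062992 127
mark ang 1.280853987571968 rel tool-x 0.47611706998331016
```

View pics/w6.png

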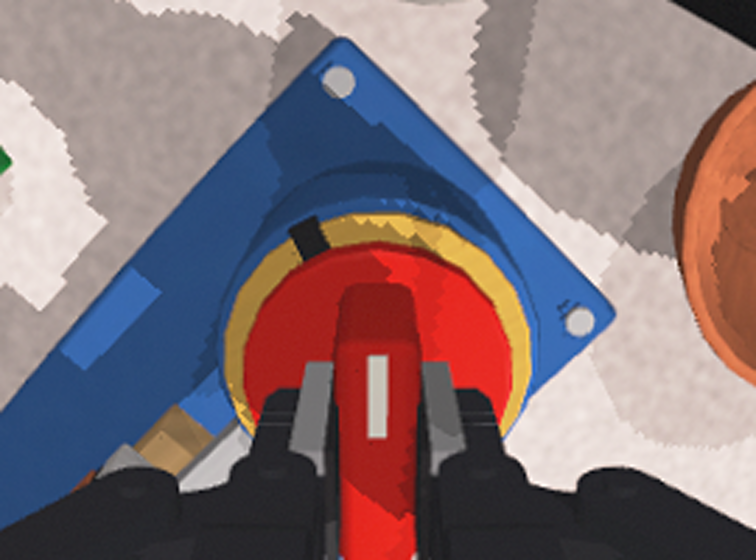

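The black mark at (308,240) has swung about 0.46 rad away from the bar's axis (377,...), which is one click. Next I'll let go and rise.

```bash
python3 -m creep '[{"xyz":[0,0,0],"twist":0,"hand":0.3},{"xyz":[0,0,0],"twist":0,"hand":0.5},{"xyz":[0,0,0],"twist":0,"hand":0.5},{"xyz":[0,0,0],"twist":0,"hand":0.5},{"xyz":[0,0,0],"twist":0,"hand":0.5}]'; python3 st.py
python3 -m creep '[{"xyz":[0,0,0.02],"twist":0,"hand":0.5},{"xyz":[0,0,0.05],"twist":0,"hand":0.5},{"xyz":[0,0,0.09],"twist":0,"hand":0.5},{"xyz":[0,0,0.12],"twist":0,"hand":0.5},{"xyz":[-0.03,0,0.12],"twist":0,"hand":0.5},{"xyz":[-0.06,0,0.12],"twist":0,"hand":0.5},{"xyz":[-0.06,0,0.12],"twist":0,"hand":0.5},{"xyz":[-0.06,0,0.12],"twist":0,"hand":0.5}]'; python3 st.py
python3 -c "
from h import *
c=cap('wrist','w7.png');a=cap('top');m=a['image'][130:290,260:380,::-1]
cv2.imwrite('pics/end.png',np.hstack([cv2.resize(m,(300,400)),cv2.resize(c['image'][...,::-1],(500,400))]))"
```

```text
clock: 18.4
tcp_pos: [0.6591, -0.0293, 0.0811]
ee_rot: [0.92, 0.391, -0.0, -0.0]
force: [-0.7, -0.8, -0.2]
gripper_width: 0.0425
gripper_force: 0.0
yaw -2.3379 Tw [ 0.002 -0.018  0.026] F [-0.7 -0.8 -0.2] [ 0.09  0.82 -0.15  1.6   0.16  0.73 -0.9 ] [ 0.6591 -0.0293  0.0811] w 0.04245956927989821
clock: 19.2
tcp_pos: [0.5992, -0.0293, 0.2017]
ee_rot: [0.92, 0.391, 0.0, 0.0]
force: [0.2, -0.5, -0.2]
gripper_width: 0.0428
gripper_force: 0.0
yaw -2.3379 Tw [-0.04  -0.043 -0.055] F [ 0.2 -0.5 -0.2] [ 0.11  0.59 -0.18  1.69  0.13  0.87 -0.89] [ 0.5992 -0.0293  0.2017] w 0.04280967892735289
```

View pics/end.png

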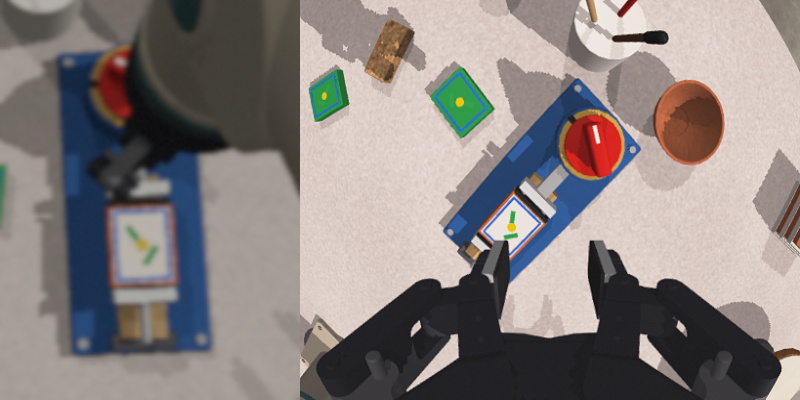

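The tile is square on the bed, touching both jaw and stop, and the bystanders haven't moved. One more check of the slip before handing in.

```bash
python3 - <<'E'
from h import *
c=load('wrist');W=cloud(c,True);K=np.array([.659,-.0289]);g=c['image'].max(2)
d=W[...,:2]-K;r=np.hypot(d[...,0],d[...,1]);z=W[...,2]
m=(r<.024)&(z>.102);b=cv2.minAreaRect(W[m][:,:2].astype(np.float32)*1000);print(b)
m=(g<50)&(r>.026)&(r<.036)&(z>.045)&(z<.08);p=d[m];print(len(p),p.mean(0),'mark',np.degrees(np.arctan2(p[:,1],p[:,0])).round()[:60:3])
im=c['image'];m=(im.min(2)>140)&(r<.024)&(z>.1);print('white',d[m].mean(0),np.degrees(np.arctan2(*d[m].mean(0)[::-1])))
E
```

```text
((659.0236206054688, -28.349544525146484), (43.835540771484375, 14.69771957397461), 60.483734130859375)
33 [0.00142823 0.03131306] mark [85. 88. 84. 89. 85. 90. 86. 91. 87. 91. 87.]
white [0.00620915 0.01163092] 61.904538772975314
```

```bash
python3 -c "
from station import job
print(job.job_done())"
```

```text
the job is handed in; nothing more can be done
None
```

The job is handed in, but no verdict came back: the tile lies flat and square on the bed and is clamped with one click (about 0.47 rad of slip), the gripper is clear and the bystanders look unmoved. I couldn't measure the final jaw force; I estimate about 13 N against the 3 N needed.

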